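Build the sieve stack on the shaker

ROBOT

A 6-joint arm with a two-finger parallel gripper is mounted at the origin on the work surface. World frame = base frame: x ahead of the robot, y to its left, z up, the work surface at z = 0. Lengths are in m, angles in rad, forces in N, time in s.
With the tool pointing down it reaches from about 0.25 to 0.8 m from the base axis. Payload 3.9 kg.
Tool frame: the origin (TCP) lies at the very end of the fingers, on their centre line; the grasp point (between the pads) lies 19 mm behind it; z points along the fingers, y is the line along which they close (so a half turn about z gives the same grasp; the last joint's range is limited). The gripper opens to 85 mm and grips with 20 to 120 N. Pads are 22 mm wide; open, the fingers measure 114 mm over their backs; the gripper's body (76 mm by 85 mm) begins 54 mm behind the grasp point. The pads swing forward as they close: fully open they stand 13 mm farther back than shut.
Start: joints at [-1.107, 0.26, -0.138, 1.173, 0, 1.571], TCP at [0.235, -0.47, 0.231] pointing down, gripper open.
Joint ranges: [-2.78, 2.78], [-0.83, 1.72], [-1.28, 1.37], [-1.9, 2.12], [-1.57, 1.48], [-3.14, 3.14]. Speed limits (rad/s): [2.57, 2.57, 3.14, 3.14, 3.14, 3.14].

INTERFACE

Orientations are given as a rotation vector (axis times angle).
In Python, from rig import r gives the robot as it stands.
- The arm moves only by the shell command python3 -m creep 'ROWS' [FORCE]. ROWS is JSON, a list of rows, each a list of 3 entries, a list of its own where there are three numbers: the turn, a rotation vector about the tool's x, y, z in degrees, then the shift along the tool's x, y, z in cm, then the finger opening in cm, from 0 to 8.54. In form: [[[ax, ay, az], [x, y, z], grip], ...]. A call has exactly 5 rows; each row shifts and turns the commanded pose from where the row before left it, along the tool's axes as they then stand; what a row does not reach is not made up. A row lasts 1/10 s, in which the tool goes at most 50 mm and 8.59 degrees, less where a joint would pass 70% of its speed; a pose out of reach is approached as far as the arm can. A call with a gripper value outside its range is refused whole. The fingers move at their own pace and stop on an object; FORCE is the grip in N (left out, the last holds). Time passes only in rows, so rows that do not move let the fingers close, or fill a call up. It gives the time, the measured TCP pose, the force, the opening and the grip force at its end, in the units of the state.
- r.get_obs(): the state, without advancing time (a new reading comes with each control period).
- r.snapshot(name): name is "scene" or "side" or "wrist"; returns a dict with "frame" (384x512x3 uint8, red, green, blue), "fov_y" (degrees; the focal length in pixels is half the picture's height over the tangent of half this angle, whatever the lens; pixels are square), "cx", "cy" (the principal point, pixels), "cam_to_world" (4x4, takes a point from camera to world coordinates). Camera axes: x right, y up, looking along -z (the intrinsics and any distortion apply to the point x, -y, -z); pixel columns grow to the right and rows downward; lengths in m; the calibration is good to about 2 mm. A picture is of the moment at which its call begins. There is no depth.
- r.finish_job(): hands the job in; it is judged then, once.
The state is a dict: "t": time; "joints": joint angles; "joint_velocities": joint speeds; "joint_efforts": joint torques, N m; "eef_pos": TCP position; "eef_rot": TCP orientation; "force": force on the tool from outside, world axes, zero at the start; "ft_torque": the same for the moment, N m; "gripper_width": finger opening in m; "finger_force": force on a finger pad.
Only numpy, scipy, OpenCV 4.12 (cv2) and the standard library are available. Lean on these libraries where they do the work, as an engineer would, in place of code of your own. Each camera call takes 0.05 s, during which the arm holds its last target. There are 200 camera calls.

TASK

Build up the sieve stack for a grain-size test on the little sieve shaker: onto the collecting pan that is clamped there put the fine sieve, then the medium sieve, then the coarse sieve, and last the lid. Fit them one at a time, lowering each gently rather than dropping it, so that each sits level and fully home in the rim of the one below. Leave the beaker, jar, mortar and brush where they are.

Things in the scene. Friction and masses are not known exactly. Their poses are not given: they have to be found in the camera images.
- fine_sieve: steel test sieve, 60 mm outside diameter, 38 mm high, open on top, standing upright. The shallowest; its mesh is so fine it looks like a plain grey disc, 8 mm above the underside. Below a shoulder 7 mm up, a bevelled spigot 49 mm across drops into the 54 mm mouth of the part below; seated, the shoulder rests on that rim. Origin: centre of underside; z up along its axis. About 90 g.
- medium_sieve: steel test sieve, 60 mm outside diameter, 46 mm high, open on top, standing upright. Middle depth; its mesh is a close square grid of wires (4 mm pitch). Below a shoulder 7 mm up, a bevelled spigot 49 mm across drops into the 54 mm mouth of the part below; seated, the shoulder rests on that rim. Origin: centre of underside; z up along its axis. About 110 g.
- coarse_sieve: steel test sieve, 60 mm outside diameter, 54 mm high, open on top, standing upright. The deepest; its mesh is an open grid of thick wires (9.5 mm pitch), the bench showing through. Below a shoulder 7 mm up, a bevelled spigot 49 mm across drops into the 54 mm mouth of the part below; seated, the shoulder rests on that rim. Origin: centre of underside; z up along its axis. About 130 g.
- lid: steel lid: disc 60 mm across, upper face 11 mm above its underside, with a black upright knob at its centre, 20 mm across, from there up to 44 mm above the underside. Below a shoulder 7 mm up, a bevelled spigot 49 mm across drops into the 54 mm mouth of the part below; seated, the shoulder rests on that rim. Origin: centre of the underside; z up. About 90 g.
- pan_rim (a point): centre of the open mouth of the fixed steel collecting pan (60 mm outside, 54 mm inside, 26 mm deep), level with its rim, 92 mm above the bench; z up. It is clamped on the sieve shaker: a fixed white box 140 x 140 mm, 54 mm high, centred under this point, with a round table (90 mm across, 62 mm high) under the pan and two posts 72 mm high, 67 mm from the axis
- balance: bystander: low white laboratory balance, 190 mm (x) by 150 mm (y), 57 mm high, with a round steel pan; fixed. Origin: centre of the underside.
- beaker: bystander: loose empty glass beaker, 52 mm across, 70 mm high. Origin: centre of the underside.
- jar: bystander: loose sample jar with white screw cap, 52 mm across, 63 mm high. Origin: centre of the underside.
- mortar: bystander: loose white porcelain mortar, 68 mm across, 42 mm high. Origin: centre of the underside.
- brush: bystander: loose sieve brush lying flat, 165 mm long, 24 mm wide, about 19 mm high. Origin: on its underside near mid-length; x along the handle towards the bristles.
Things that resemble listed ones, but are neither listed nor needed, are in the scene too. What is shaped like the fine_sieve but orange or turquoise is not meant.

How it is judged:
By the outcome, as a careful person would: the job done as asked, in the order asked, and still so for the second after the job is handed in, with the robot touching nothing.
It also fails if it takes over 96 s, if anything falls off the work surface, if the arm or the gripper's body presses on something with over 40 N, if the wrist force passes 120 N, or if a joint passes its speed limit or range.

## Working session

There is one attempt and no reset: what is moved stays moved. The work goes in short steps, Python scripts to look and compute and a shell command to move; the robot and the scene stay as the last step left them, time stands still between calls to the robot, and variables do not carry over. Pictures are saved under pics/ and viewed, at most 14 in all, crops included, and the job is handed in when it is done.

```bash
ls; mkdir -p pics; python3 - <<'E'
from rig import r
import cv2,numpy as np
o=r.get_obs();print({k:np.round(v,4).tolist() for k,v in o.items()})
for n in("scene","side","wrist"):
    s=r.snapshot(n);cv2.imwrite(f"pics/{n}0.png",s["frame"][:,:,::-1]);print(n,s["fov_y"],s["cx"],s["cy"],np.round(s["cam_to_world"],3).tolist(),[k for k in s])
E
```

```text
pics
{'t': 0.0, 'joints': [-1.107, 0.2607, -0.1394, 1.1727, -0.0, 1.5708], 'joint_velocities': [-0.0009, 0.0008, 0.0005, -0.0001, -0.0006, 0.0011], 'joint_efforts': [0.0009, -40.5677, 25.3922, 0.0189, 0.0, -0.0], 'eef_pos': [0.2346, -0.4689, 0.2305], 'eef_rot': [-3.0557, -0.7215, 0.0007], 'force': [0.0031, 0.311, 0.6159], 'ft_torque': [-0.0052, -0.0233, 0.0297], 'finger_force': 0.0, 'gripper_width': 0.0855}
scene 56.48872280990837 254.58454559400346 192.11660506451847 [[0.283, -0.615, 0.736, 1.321], [0.959, 0.167, -0.23, -0.221], [0.018, 0.771, 0.637, 0.719], [0.0, 0.0, 0.0, 1.0]] ['frame', 'fov_y', 'cx', 'cy', 'cam_to_world']
side 56.40431437560813 252.48803386713246 185.8860418818066 [[0.947, 0.219, -0.233, 0.387], [-0.32, 0.6, -0.733, -0.644], [-0.021, 0.769, 0.639, 0.646], [0.0, 0.0, 0.0, 1.0]] ['frame', 'fov_y', 'cx', 'cy', 'cam_to_world']
wrist 65.18497778484915 255.6054968235418 189.10929322586333 [[0.448, 0.853, 0.267, 0.302], [-0.894, 0.429, 0.13, -0.435], [-0.003, -0.297, 0.955, 0.372], [0.0, 0.0, 0.0, 1.0]] ['frame', 'fov_y', 'cx', 'cy', 'cam_to_world']
```

View pics/scene0.png

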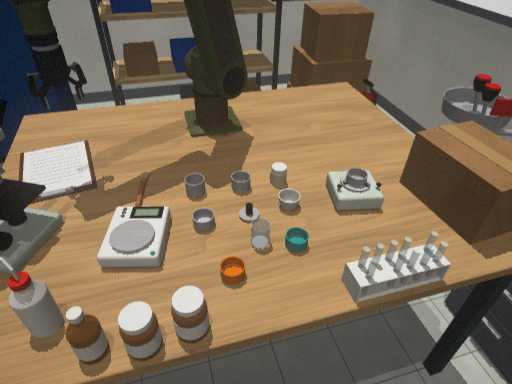

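View pics/side0.png

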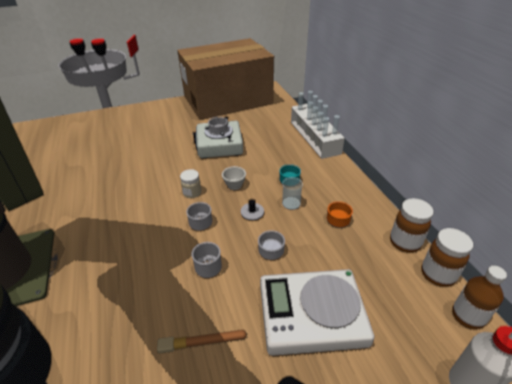

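Scene view: grey cups at (195,185), (240,181) and (203,219), lid (249,213), mortar (289,199), jar (279,174), beaker (261,235), orange decoy (233,270), turquoise decoy (296,240), pan (356,180). Side view: grey cups at (206,260), (199,216) and (271,245), lid (252,210), mortar (234,177), pan (219,130).

Candidates for the sieves (scene px): (195,185) deep → coarse?, (240,181) → medium?, (203,219) shallow with a plain disc → fine. The mortar (289,199) is white porcelain, and the orange (233,270) and turquoise (296,240) cups are decoys. I'll check this in a close crop.

```bash
python3 - <<'E'
import cv2,numpy as np
a=cv2.imread("pics/scene0.png")[160:260,170:310]; b=cv2.imread("pics/side0.png")[105:285,170:330]
a=cv2.resize(a,(420,300),interpolation=cv2.INTER_CUBIC);a=cv2.copyMakeBorder(a,0,300,0,0,cv2.BORDER_CONSTANT)
w=cv2.imread("pics/wrist0.png");a[310:310+287,10:10+383]=cv2.resize(w,(383,287))
b=cv2.resize(b,(380,427),interpolation=cv2.INTER_CUBIC);b=cv2.copyMakeBorder(b,0,173,0,0,cv2.BORDER_CONSTANT)
cv2.imwrite("pics/crop0.png",np.hstack([a,b]))
E
```

```text
(no output)
```

View pics/crop0.png

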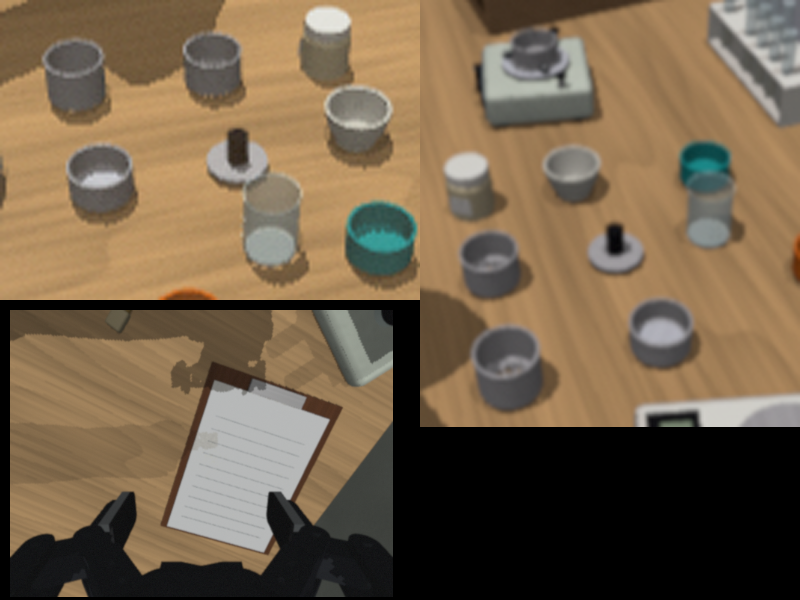

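The crop confirms the choice. The cup at scene (195,185) is deepest with an open mesh, so it is the coarse sieve. (240,181) is the medium, (203,219) is shallow with a plain disc so it is the fine, and the lid is at (249,213). Next: coarse triangulation.

```bash
cat > h.py <<'E'
import numpy as np,cv2
from rig import r
def ray(s,u,v):
    f=192/np.tan(np.radians(s["fov_y"]/2));T=np.array(s["cam_to_world"])
    d=T[:3,:3]@np.array([(u-s["cx"])/f,-(v-s["cy"])/f,-1]);return T[:3,3],d/np.linalg.norm(d)
def onz(s,u,v,z):
    c,d=ray(s,u,v);return c+d*(z-c[2])/d[2]
def tri(rays):
    A=sum(np.eye(3)-np.outer(d,d) for c,d in rays);b=sum((np.eye(3)-np.outer(d,d))@c for c,d in rays)
    p=np.linalg.solve(A,b);return p,max(np.linalg.norm(np.cross(p-c,d)) for c,d in rays)
def tool():
    o=r.get_obs();R=cv2.Rodrigues(np.array(o["eef_rot"],float))[0];return np.array(o["eef_pos"]),R,o
E
python3 - <<'E'
from h import *
a=r.snapshot("scene");b=r.snapshot("side")
P=dict(coarse=(195,179.3,206.2,253.2),medium=(241,176.7,199.5,210.3),fine=(203.3,214.3,271.5,238.9),lid=(249.3,214,252.1,211.5),knob=(249.3,204,252.1,201),pan=(356,173.5,218,123.1),
 mortar=(289,193.5,234,172),jar=(279,167,190,174),beaker=(261,224,292.,181))
for k,(u,v,w,x) in P.items():
    p,e=tri([ray(a,u,v),ray(b,w,x)]);print(k,p.round(4),round(e,4))
p,R,o=tool();print(R.round(3))
E
```

```text
coarse [ 0.4405 -0.1382  0.0495] 0.0002
medium [0.4559 0.0034 0.0433] 0.0003
fine [ 0.5898 -0.1396  0.0391] 0.0006
lid [ 0.5876 -0.0064  0.0051] 0.0004
knob [ 0.5876 -0.0073  0.0433] 0.0005
pan [0.588  0.3231 0.0883] 0.0004
mortar [0.5774 0.1174 0.0474] 0.0
jar [0.4599 0.1278 0.0622] 0.002
beaker [ 0.6979 -0.0053  0.0721] 0.003
[[ 0.894  0.447 -0.   ]
 [ 0.447 -0.894  0.001]
 [ 0.    -0.001 -1.   ]]
```

Triangulated heights agree with the text (rims at about 0.05, 0.043 and 0.039 m, pan about 0.088 m). Now I'll square the tool to world and hover over the fine sieve.

```bash
python3 -m creep '[[[0,0,8.5],[0,0,0],8.54],[[0,0,8.5],[0,0,0],8.54],[[0,0,8.5],[0,0,0],8.54],[[0,0,1.07],[0,0,0],8.54],[[0,0,0],[0,0,0],8.54]]' 40
python3 -m creep '[[[0,0,0],[3.5,-3.3,0.8],8.54],[[0,0,0],[3.5,-3.3,0.8],8.54],[[0,0,0],[3.5,-3.3,0.8],8.54],[[0,0,0],[3.5,-3.3,0.8],8.54],[[0,0,0],[3.5,-3.3,0.8],8.54]]'
python3 -m creep '[[[0,0,0],[3.5,-3.3,0.8],8.54],[[0,0,0],[3.5,-3.3,0.8],8.54],[[0,0,0],[3.5,-3.3,0.8],8.54],[[0,0,0],[3.5,-3.3,0.8],8.54],[[0,0,0],[3.5,-3.3,0.8],8.54]]'
python3 -m creep '[[[0,0,0],[0,0,0],8.54],[[0,0,0],[0,0,0],8.54],[[0,0,0],[0,0,0],8.54],[[0,0,0],[0,0,0],8.54],[[0,0,0],[0,0,0],8.54]]'
python3 - <<'E'
from h import *
p,R,o=tool();print(p,R.round(4),o["joints"])
s=r.snapshot("wrist");cv2.imwrite("pics/w1.png",s["frame"][:,:,::-1])
E
```

```text
t: 0.75
eef_pos: [0.2348, -0.4695, 0.2312]
eef_rot: [-3.141, -0.004, 0.0]
force: [0.1, 0.1, -0.5]
gripper_width: 0.0854
finger_force: 0.0
t: 1.25
eef_pos: [0.411, -0.3032, 0.1912]
eef_rot: [3.141, 0.004, 0.001]
force: [0.8, -0.2, -0.6]
gripper_width: 0.0854
finger_force: 0.0
t: 1.75
eef_pos: [0.5862, -0.1379, 0.151]
eef_rot: [3.141, 0.005, 0.0]
force: [0.8, -1.1, 0.3]
gripper_width: 0.0853
finger_force: 0.0
t: 2.25
eef_pos: [0.5842, -0.1406, 0.1518]
eef_rot: [3.141, -0.002, 0.001]
force: [-0.2, -0.3, 0.1]
gripper_width: 0.0856
finger_force: 0.0
[ 0.58415693 -0.14059947  0.1517848 ] [[ 1.0e+00 -1.4e-03  4.0e-04]
 [-1.4e-03 -1.0e+00 -2.0e-04]
 [ 4.0e-04  2.0e-04 -1.0e+00]] [-2.36145305e-01  4.29756083e-01 -9.46187895e-02  1.04602341e+00
 -9.36582423e-05  2.90684802e+00]
```

View pics/w1.png

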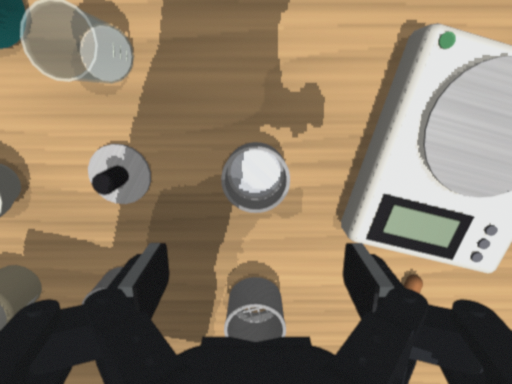

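Wrist view: fine-sieve mouth at about (256,177), lid at (120,175), the coarse sieve below between the fingers (256,310), balance to the right. Joint 6 is close to its limit here, so I'll turn -90° (tool x = +Y, tool y = +X) and measure from both wrist places.

```bash
cat >> h.py <<'E'
def circ(s,near,rmin=24,rmax=44,win=60):
    # rim circle nearest to expected pixel
    g=cv2.GaussianBlur(cv2.cvtColor(s["frame"],cv2.COLOR_RGB2GRAY),(3,3),0)
    x0,y0=max(0,int(near[0]-win)),max(0,int(near[1]-win))
    c=g[y0:int(near[1]+win),x0:int(near[0]+win)];k=4
    c=cv2.resize(c,None,fx=k,fy=k,interpolation=cv2.INTER_CUBIC)
    h=cv2.HoughCircles(c,cv2.HOUGH_GRADIENT_ALT,1.5,8,param1=150,param2=0.6,minRadius=rmin*k,maxRadius=rmax*k)
    if h is None:return []
    h=h.reshape(-1,h.shape[-1]);return [(round((a[0]+.5)/k-.5+x0,1),round((a[1]+.5)/k-.5+y0,1),round(a[2]/k,1)) for a in h[:6]]
def px(s,p):
    f=192/np.tan(np.radians(s["fov_y"]/2));T=np.linalg.inv(np.array(s["cam_to_world"]));q=T[:3,:3]@p+T[:3,3]
    return s["cx"]+f*q[0]/-q[2],s["cy"]+f*-q[1]/-q[2]
E
python3 - <<'E'
from h import *
s=r.snapshot("wrist");print(circ(s,(256,177)));
for c in circ(s,(256,177)): print(onz(s,*c[:2],.038))
E
for i in 1; do python3 -m creep '[[[0,0,-8.5],[0,0,0],8.54],[[0,0,-8.5],[0,0,0],8.54],[[0,0,-8.5],[0,0,0],8.54],[[0,0,-8.5],[0,0,0],8.54],[[0,0,-8.5],[0,0,0],8.54]]'>/dev/null
python3 -m creep '[[[0,0,-8.5],[0,0,0],8.54],[[0,0,-8.5],[0,0,0],8.54],[[0,0,-8.5],[0,0,0],8.54],[[0,0,-8.5],[0,0,0],8.54],[[0,0,-8.5],[0,0,0],8.54]]'>/dev/null; python3 -m creep '[[[0,0,-5],[0,0,0],8.54],[[0,0,0],[0,0,0],8.54],[[0,0,0],[0,0,0],8.54],[[0,0,0],[0,0,0],8.54],[[0,0,0],[0,0,0],8.54]]'; done
python3 - <<'E'
from h import *
p,R,o=tool();print(p,R.round(4),o["joints"])
s=r.snapshot("wrist");cv2.imwrite("pics/w2.png",s["frame"][:,:,::-1])
e=px(s,np.array([.59,-.14,.038]));print(e)
for c in circ(s,e): print(c,onz(s,*c[:2],.038))
E
```

```text
[]
t: 3.85
eef_pos: [0.5848, -0.1396, 0.1514]
eef_rot: [2.222, 2.221, 0.0]
force: [-0.8, 0.1, -0.1]
gripper_width: 0.0855
finger_force: 0.0
[ 0.58478693 -0.13960533  0.15135367] [[ 8.e-04  1.e+00  1.e-04]
 [ 1.e+00 -8.e-04 -0.e+00]
 [-0.e+00  1.e-04 -1.e+00]] [-2.34333563e-01  4.30902189e-01 -9.39116216e-02  1.04591994e+00
 -1.66339321e-05  1.33727068e+00]
(np.float64(262.210731605578), np.float64(186.53081075674038))
```

View pics/w2.png

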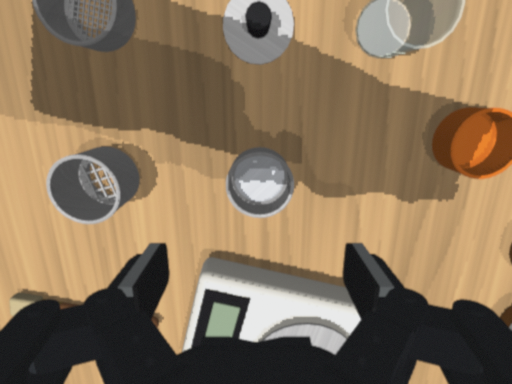

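Wrist view 2 confirms the choice: the open thick grid at left (85,188) is the coarse sieve, the close grid at top-left (90,15) is the medium, and the plain disc at (261,183) is the fine. I'll use saturation mask contours projected on the rim plane with a circle fit. The fitted radius checks the height.

```bash
cat >> h.py <<'E'
def rim(s,p,Rm=.03,win=60,sat=60,far=0.0):
    """p: expected rim centre (world). contour -> plane z -> circle (far side from camera nadir). returns centre,radius,resid"""
    f=s["frame"];hsv=cv2.cvtColor(f,cv2.COLOR_RGB2HSV);m=((hsv[...,1]<sat)*255).astype(np.uint8)
    e=px(s,p);m=cv2.morphologyEx(m,cv2.MORPH_CLOSE,np.ones((5,5)))
    cs,_=cv2.findContours(m,cv2.RETR_EXTERNAL,cv2.CHAIN_APPROX_NONE)
    cs=[c for c in cs if cv2.contourArea(c)>300];c=max(cs,key=lambda c:cv2.pointPolygonTest(c,e,True))
    q=np.array([onz(s,*a,p[2]) for a in c[:,0].astype(float)])[:,:2]
    n=np.array(s["cam_to_world"])[:2,3];o=q.mean(0);ctr=p[:2].copy()
    for _ in range(8):
        d=(ctr-n)/np.linalg.norm(ctr-n);k=((q-ctr)@d>far*Rm)
        if _: k&=abs(np.linalg.norm(q-ctr,axis=1)-rad)<.003
        A=np.c_[2*q[k],np.ones(k.sum())];x=np.linalg.lstsq(A,(q[k]**2).sum(1),rcond=None)[0]
        ctr=x[:2];rad=np.sqrt(x[2]+ctr@ctr)
    res=np.std(np.linalg.norm(q[k]-ctr,axis=1)-rad)
    return ctr.round(4),round(rad,4),round(res,4),k.sum(),len(q)
E
python3 - <<'E'
from h import *
s=r.snapshot("wrist")
for n,p in dict(fine=[.59,-.14,.038],coarse=[.44,-.138,.054],medium=[.456,.003,.046],lid=[.588,-.007,.011]).items():
  for sat in(50,70):
    try:print(n,rim(s,np.array(p),sat=sat))
    except Exception as e:print(n,e)
E
```

```text
fine (array([ 0.5875, -0.1394]), np.float64(0.0297), np.float64(0.0003), np.int64(91), 194)
fine (array([ 0.5875, -0.1395]), np.float64(0.03), np.float64(0.0003), np.int64(93), 196)
coarse (array([ 0.4401, -0.1383]), np.float64(0.0299), np.float64(0.0002), np.int64(100), 237)
coarse (array([ 0.44  , -0.1383]), np.float64(0.0301), np.float64(0.0002), np.int64(100), 237)
medium (array([ 0.4278, -0.0021]), np.float64(0.0052), np.float64(0.0007), np.int64(26), 249)
medium (array([ 0.4273, -0.002 ]), np.float64(0.0051), np.float64(0.0008), np.int64(27), 251)
lid (array([ 0.5861, -0.0085]), np.float64(0.0298), np.float64(0.0009), np.int64(73), 212)
lid (array([ 0.5861, -0.0082]), np.float64(0.03), np.float64(0.0008), np.int64(70), 213)
```

Radii of 30 mm confirm the rim heights. Fine sieve at (0.5875, -0.1395). Descend and grip.

```bash
python3 -m creep '[[[0,0,0],[0,0.27,2],8.54],[[0,0,0],[0,0,3],8.54],[[0,0,0],[0,0,3],8.54],[[0,0,0],[0,0,3],8.54],[[0,0,0],[0,0,1.5],8.54]]'
python3 -m creep '[[[0,0,0],[0,0,0.8],8.54],[[0,0,0],[0,0,0.7],8.54],[[0,0,0],[0,0,0.7],8.54],[[0,0,0],[0,0,0],8.54],[[0,0,0],[0,0,0],8.54]]'
python3 -m creep '[[[0,0,0],[0,0,0],7],[[0,0,0],[0,0,0],6.5],[[0,0,0],[0,0,0],6],[[0,0,0],[0,0,0],5.5],[[0,0,0],[0,0,0],5]]' 40
python3 -m creep '[[[0,0,0],[0,0,0],5],[[0,0,0],[0,0,0],5],[[0,0,0],[0,0,0],5],[[0,0,0],[0,0,0],5],[[0,0,0],[0,0,0],5]]' 40
```

```text
t: 4.45
eef_pos: [0.5857, -0.139, 0.0236]
eef_rot: [-2.219, -2.219, 0.003]
force: [-0.4, 0.6, -0.7]
gripper_width: 0.086
finger_force: 0.0
t: 4.95
eef_pos: [0.588, -0.1396, 0.0049]
eef_rot: [2.221, 2.221, 0.001]
force: [0.3, -0.3, 0.9]
gripper_width: 0.0854
finger_force: 0.0
t: 5.45
eef_pos: [0.588, -0.1396, 0.0053]
eef_rot: [2.221, 2.221, 0.001]
force: [-1.6, -0.2, 4.9]
gripper_width: 0.0594
finger_force: 42.2
t: 5.95
eef_pos: [0.588, -0.1396, 0.0053]
eef_rot: [2.221, 2.221, 0.001]
force: [-1.7, 0.4, 5.4]
gripper_width: 0.0593
finger_force: 42.2
```

```bash
python3 -m creep '[[[0,0,0],[0,0,-2],5],[[0,0,0],[0,0,-4],5],[[0,0,0],[0,0,-4],5],[[0,0,0],[1,0,-4],5],[[0,0,0],[3,0,-4],5]]'
python3 -m creep '[[[0,0,0],[4,0,0],5],[[0,0,0],[4,0,0],5],[[0,0,0],[4,0,0],5],[[0,0,0],[4,0,0],5],[[0,0,0],[4,0,0],5]]'
python3 -m creep '[[[0,0,0],[4,0,0],5],[[0,0,0],[4,0,0],5],[[0,0,0],[4,0,0],5],[[0,0,0],[2,0,0],5],[[0,0,0],[0,0,0],5]]'
python3 -m creep '[[[0,0,0],[0,0,0],5],[[0,0,0],[0,0,0],5],[[0,0,0],[0,0,0],5],[[0,0,0],[0,0,0],5],[[0,0,0],[0,0,0],5]]'
python3 - <<'E'
from h import *
p,R,o=tool();print(p,R.round(4))
s=r.snapshot("wrist");cv2.imwrite("pics/w3.png",s["frame"][:,:,::-1]);print(px(s,np.array([.588,.323,.092])))
E
```

```text
t: 6.45
eef_pos: [0.5874, -0.101, 0.1857]
eef_rot: [2.225, 2.217, -0.001]
force: [1.2, 0.7, -0.8]
gripper_width: 0.0599
finger_force: 43.5
t: 6.95
eef_pos: [0.5871, 0.102, 0.1842]
eef_rot: [-2.221, -2.221, 0.0]
force: [0.9, 0.4, -1.0]
gripper_width: 0.0593
finger_force: 43.5
t: 7.45
eef_pos: [0.5872, 0.2431, 0.1838]
eef_rot: [-2.217, -2.225, -0.0]
force: [0.1, -0.4, -1.5]
gripper_width: 0.0594
finger_force: 43.5
t: 7.95
eef_pos: [0.5877, 0.2396, 0.1845]
eef_rot: [2.223, 2.22, 0.0]
force: [1.2, 0.6, -0.5]
gripper_width: 0.0594
finger_force: 43.5
[0.58767383 0.23964225 0.18446187] [[ 1.2e-03  1.0e+00  1.0e-04]
 [ 1.0e+00 -1.2e-03 -0.0e+00]
 [-0.0e+00  1.0e-04 -1.0e+00]]
(np.float64(256.9022618567879), np.float64(85.95952358396187))
```

View pics/w3.png

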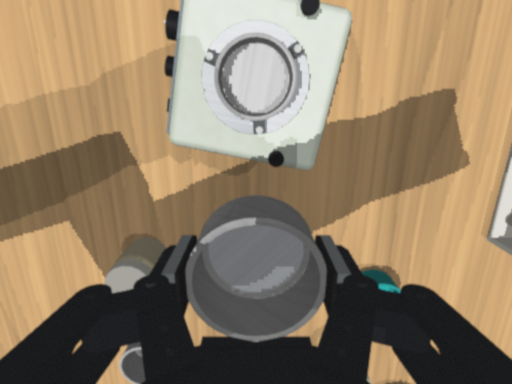

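Wrist view 3: pan mouth at about (257,76), held fine sieve rim at about (256,278), level. Next I'll get the pan rim from the image, plus a side check of the held sieve.

```bash
python3 - <<'E'
from h import *
s=r.snapshot("wrist")
p,R,o=tool();print("tcp axis px at rim z",px(s,p+[0,0,.0327]))
g=cv2.cvtColor(s["frame"],cv2.COLOR_RGB2GRAY).astype(np.float32);print(g[76,200:312].astype(int).tolist());print(g[20:140,257].astype(int).tolist())
print(g[278,180:200].astype(int).tolist(),g[278,312:334].astype(int).tolist())
E
```

```text
tcp axis px at rim z (np.float64(257.16452230015534), np.float64(285.00325830832736))
[207, 197, 210, 216, 217, 218, 217, 217, 216, 216, 217, 217, 217, 210, 180, 163, 155, 142, 103, 75, 70, 80, 103, 121, 128, 127, 128, 130, 149, 191, 204, 208, 213, 214, 214, 213, 215, 216, 215, 214, 211, 210, 209, 208, 208, 212, 213, 211, 208, 206, 206, 210, 211, 212, 214, 214, 214, 213, 213, 213, 212, 212, 213, 214, 214, 214, 215, 216, 214, 212, 209, 208, 207, 205, 206, 208, 208, 208, 208, 208, 208, 208, 209, 206, 206, 203, 188, 182, 173, 127, 96, 94, 130, 183, 198, 181, 165, 153, 147, 147, 148, 167, 214, 224, 225, 225, 225, 224, 216, 176, 173, 215]
[221, 226, 230, 231, 231, 231, 231, 231, 229, 229, 229, 226, 215, 187, 179, 181, 168, 132, 92, 78, 78, 82, 106, 152, 190, 205, 208, 209, 209, 209, 210, 210, 210, 211, 212, 211, 211, 212, 212, 212, 213, 214, 214, 214, 214, 214, 214, 215, 214, 214, 214, 214, 214, 214, 213, 213, 213, 213, 213, 213, 213, 213, 213, 213, 213, 214, 213, 213, 213, 213, 213, 213, 213, 213, 213, 213, 214, 213, 213, 214, 214, 215, 215, 214, 214, 214, 215, 214, 214, 213, 208, 195, 161, 118, 95, 102, 143, 182, 187, 177, 155, 121, 104, 101, 101, 107, 131, 172, 203, 214, 215, 209, 193, 175, 186, 210, 214, 212, 211, 211]
[23, 23, 23, 24, 26, 54, 85, 96, 96, 96, 95, 92, 81, 75, 73, 72, 73, 72, 74, 73] [74, 73, 71, 71, 71, 72, 71, 75, 87, 95, 98, 97, 95, 87, 55, 28, 24, 24, 26, 22, 25, 27]
```

```bash
python3 - <<'E'
from h import *
s=r.snapshot("wrist");p,R,o=tool();print(p)
P=onz(s,255.2,76.2,.092);print("pan wrist",P)
for a,b in(((213.7,76.2),(296.5,76.2)),((255.2,32.5),(255.2,120))):print(np.linalg.norm(onz(s,*a,.092)-onz(s,*b,.092)))
g=cv2.cvtColor(s["frame"],cv2.COLOR_RGB2GRAY).astype(int);print(g[190:230,255].tolist(),g[320:350,255].tolist())
z=p[2]+.0327
l,q=onz(s,184.7,278,z),onz(s,325.5,278,z);print(l,q)
a=r.snapshot("scene");b=r.snapshot("side")
for n,t in(("scene",a),("side",b)):
    e=px(t,P);x,y=int(e[0]),int(e[1]);print(n,e);cv2.imwrite(f"pics/p_{n}.png",cv2.resize(t["frame"][y-45:y+45,x-60:x+60,::-1],None,fx=4,fy=4,interpolation=cv2.INTER_CUBIC));print(x-60,y-45)
A=cv2.imread("pics/p_scene.png");B=cv2.imread("pics/p_side.png");cv2.imwrite("pics/pan2.png",cv2.resize(np.hstack([A,B]),(800,300)))
E
```

```text
[0.58757066 0.24018749 0.18438145]
pan wrist [0.58665081 0.33012651 0.092     ]
0.06051464963658514
0.06006606586269086
[105, 104, 104, 103, 100, 90, 81, 79, 78, 79, 78, 77, 78, 79, 78, 77, 78, 77, 77, 78, 78, 79, 77, 78, 79, 78, 83, 111, 140, 153, 152, 136, 107, 97, 99, 106, 111, 113, 113, 113] [81, 83, 83, 82, 81, 81, 80, 81, 82, 83, 82, 81, 81, 81, 84, 95, 115, 126, 126, 126, 126, 109, 65, 32, 29, 28, 26, 26, 26, 26]
[0.55725718 0.24359379 0.21708145] [0.61617671 0.2435933  0.21708145]
scene (np.float64(358.0555548567187), np.float64(171.99315332563947))
298 126
side (np.float64(216.83932295679986), np.float64(120.94485291129047))
156 75
```

View pics/pan2.png

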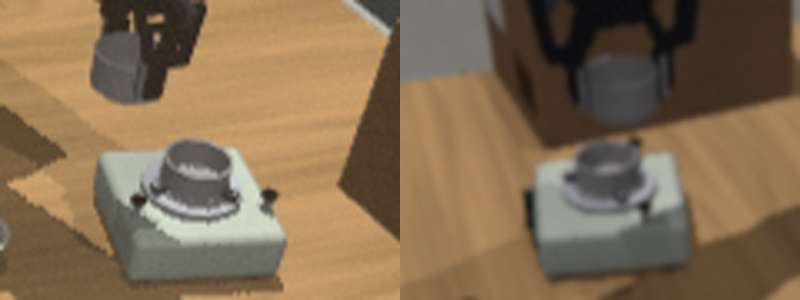

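Both views agree with the wrist estimate: pan mouth in the crop at scene (358,172.5), side (217.8,121.5). Next I compare the held rim and the pan in the same camera terms.

```bash
python3 - <<'E'
from h import *
s=r.snapshot("wrist");p,R,o=tool()
z=p[2]+.0327
q=[onz(s,255.1,216.7,z),onz(s,255.1,341.8,z),onz(s,184.7,278,z),onz(s,325.5,278,z)]
c=np.array([(q[2][0]+q[3][0])/2,(q[0][1]+q[1][1])/2]);print("held rim",c,"dia",q[0][1]-q[1][1],q[3][0]-q[2][0],"offset from tcp",c-p[:2])
a=r.snapshot("scene");b=r.snapshot("side");print(tri([ray(a,358,172.5),ray(b,217.8,121.5)]))
P=onz(s,255.2,76.2,.092)[:2];print("shift needed",P-c,"via tcp",P-p[:2])
E
```

```text
held rim [0.58663855 0.24119753] dia 0.06082957925914939 0.058911220347836246 offset from tcp [-0.00089505  0.00074479]
(array([0.58888273, 0.32848502, 0.09121268]), np.float64(0.000733340591250537))
shift needed [-0.00012022  0.08928983] via tcp [-0.00101527  0.09003462]
```

```bash
python3 -m creep '[[[0,0,0],[3,0,0],5],[[0,0,0],[3,0,0],5],[[0,0,0],[2,0,0],5],[[0,0,0],[0.95,0,0],5],[[0,0,0],[0,0,0],5]]'
python3 -m creep '[[[0,0,0],[0,0,2],5],[[0,0,0],[0,0,2.5],5],[[0,0,0],[0,0,2],5],[[0,0,0],[0,0,1],5],[[0,0,0],[0,0,0.5],5]]'
python3 -m creep '[[[0,0,0],[0,0,0],5],[[0,0,0],[0,0,0],5],[[0,0,0],[0,0,0],5],[[0,0,0],[0,0,0.2],5],[[0,0,0],[0,0,0],5]]'
python3 -m creep '[[[0,0,0],[0,0,0.2],5],[[0,0,0],[0,0,0.2],5],[[0,0,0],[0,0,0.2],5],[[0,0,0],[0,0,0],5],[[0,0,0],[0,0,0],5]]'
```

```text
t: 8.85
eef_pos: [0.5873, 0.331, 0.184]
eef_rot: [2.219, 2.223, -0.001]
force: [-0.7, -0.3, -1.5]
gripper_width: 0.0593
finger_force: 43.5
t: 9.35
eef_pos: [0.587, 0.3286, 0.1033]
eef_rot: [-2.222, -2.22, 0.004]
force: [-0.0, 0.1, -1.1]
gripper_width: 0.059
finger_force: 43.5
t: 9.85
eef_pos: [0.5876, 0.3301, 0.1025]
eef_rot: [2.221, 2.221, 0.001]
force: [0.3, -0.1, -1.0]
gripper_width: 0.0589
finger_force: 43.5
t: 10.35
eef_pos: [0.5874, 0.3299, 0.0961]
eef_rot: [-2.221, -2.221, 0.001]
force: [-0.6, 0.2, -0.8]
gripper_width: 0.0592
finger_force: 43.5
```

```bash
python3 -m creep '[[[0,0,0],[0,0,0.1],5],[[0,0,0],[0,0,0.1],5],[[0,0,0],[0,0,0.1],5],[[0,0,0],[0,0,0.1],5],[[0,0,0],[0,0,0],5]]'
python3 -m creep '[[[0,0,0],[0,0,0.1],5],[[0,0,0],[0,0,0.1],5],[[0,0,0],[0,0,0.0],5],[[0,0,0],[0,0,0],5],[[0,0,0],[0,0,0],5]]'
python3 -m creep '[[[0,0,0],[0,0,0.05],5],[[0,0,0],[0,0,0.05],5],[[0,0,0],[0,0,0.0],5],[[0,0,0],[0,0,0],5],[[0,0,0],[0,0,0],5]]'
```

```text
t: 10.85
eef_pos: [0.5874, 0.3299, 0.0921]
eef_rot: [-2.221, -2.221, 0.001]
force: [1.3, 1.0, -0.9]
gripper_width: 0.0596
finger_force: 43.5
t: 11.35
eef_pos: [0.5876, 0.33, 0.0904]
eef_rot: [2.221, 2.221, 0.0]
force: [0.5, -0.1, -0.1]
gripper_width: 0.0592
finger_force: 43.5
t: 11.85
eef_pos: [0.5876, 0.33, 0.0903]
eef_rot: [2.221, 2.221, 0.001]
force: [-2.5, -0.8, 6.0]
gripper_width: 0.0598
finger_force: 44.0
```

Contact came exactly at the predicted seat height. Release, rise, and go look at the medium sieve.

```bash
python3 -m creep '[[[0,0,0],[0,0,0],6.2],[[0,0,0],[0,0,0],6.6],[[0,0,0],[0,0,0],7.5],[[0,0,0],[0,0,0],8.54],[[0,0,0],[0,0,0],8.54]]'
python3 -m creep '[[[0,0,0],[0,0,-1],8.54],[[0,0,0],[0,0,-2],8.54],[[0,0,0],[0,0,-3],8.54],[[0,0,0],[0,0,-3],8.54],[[0,0,0],[-2,0,-2],8.54]]'
python3 - <<'E'
from h import *
for n in("scene","side"):
    t=r.snapshot(n);cv2.imwrite(f"pics/f_{n}.png",t["frame"][:,:,::-1])
A=cv2.imread("pics/f_scene.png")[126:216,298:418];B=cv2.imread("pics/f_side.png")[75:165,156:276];cv2.imwrite("pics/seat1.png",cv2.resize(np.hstack([A,B]),(800,300),interpolation=cv2.INTER_CUBIC))
E
python3 -m creep '[[[0,0,0],[-4,-1.6,0],8.54],[[0,0,0],[-4,-1.6,0],8.54],[[0,0,0],[-4,-1.6,0],8.54],[[0,0,0],[-4,-1.6,0],8.54],[[0,0,0],[-4,-1.6,0],8.54]]' >/dev/null
python3 -m creep '[[[0,0,0],[-4,-1.6,1],8.54],[[0,0,0],[-4,-1.6,1],8.54],[[0,0,0],[-3,-2,1],8.54],[[0,0,0],[0,0,1],8.54],[[0,0,0],[0,0,0],8.54]]' 
python3 -m creep '[[[0,0,0],[0,0,0],8.54],[[0,0,0],[0,0,0],8.54],[[0,0,0],[0,0,0],8.54],[[0,0,0],[0,0,0],8.54],[[0,0,0],[0,0,0],8.54]]' 
python3 - <<'E'
from h import *
s=r.snapshot("wrist");p,R,o=tool();print(p)
cv2.imwrite("pics/w4.png",s["frame"][:,:,::-1])
print(rim(s,np.array([.456,.003,.046])),rim(s,np.array([.456,.003,.046]),sat=70))
E
```

```text
t: 12.35
eef_pos: [0.5875, 0.33, 0.0891]
eef_rot: [-2.221, -2.222, 0.0]
force: [0.2, 0.2, 0.2]
gripper_width: 0.0855
finger_force: 0.0
t: 12.85
eef_pos: [0.5884, 0.3123, 0.2025]
eef_rot: [2.218, 2.224, 0.007]
force: [-0.3, 0.0, 0.1]
gripper_width: 0.0856
finger_force: 0.0
t: 13.95
eef_pos: [0.4542, -0.0002, 0.158]
eef_rot: [-2.222, -2.218, 0.002]
force: [-0.2, -0.1, -0.3]
gripper_width: 0.086
finger_force: 0.0
t: 14.45
eef_pos: [0.4559, 0.0004, 0.1594]
eef_rot: [2.22, 2.222, 0.0]
force: [0.6, 0.2, -0.1]
gripper_width: 0.0853
finger_force: 0.0
[4.55775329e-01 2.69206020e-04 1.59429154e-01]
(array([0.4524, 0.0047]), np.float64(0.0299), np.float64(0.0003), np.int64(92), 196) (array([0.4524, 0.0049]), np.float64(0.0302), np.float64(0.0002), np.int64(93), 196)
```

View pics/seat1.png

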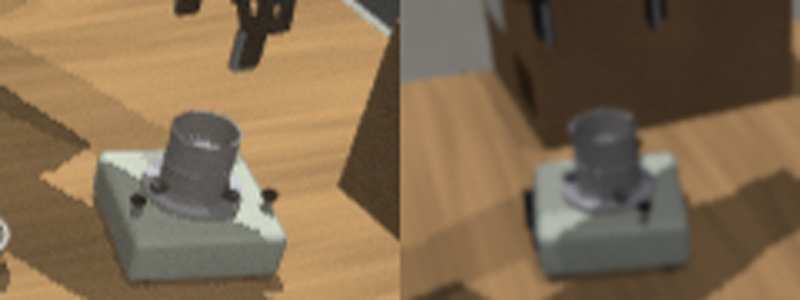

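Seat view: the fine sieve sits straight and flush on the pan in both views, scene (358,~171) and side (218,~118). Medium sieve at (0.4525, 0.0048). Grip it.

```bash
python3 -m creep '[[[0,0,0],[0.45,-0.3,2],8.54],[[0,0,0],[0,0,3],8.54],[[0,0,0],[0,0,3],8.54],[[0,0,0],[0,0,3],8.54],[[0,0,0],[0,0,1.5],8.54]]'
python3 -m creep '[[[0,0,0],[0,0,1],8.54],[[0,0,0],[0,0,0.8],8.54],[[0,0,0],[0,0,0.6],8.54],[[0,0,0],[0,0,0],8.54],[[0,0,0],[0,0,0],8.54]]'
python3 -m creep '[[[0,0,0],[0,0,0],7],[[0,0,0],[0,0,0],6.5],[[0,0,0],[0,0,0],6],[[0,0,0],[0,0,0],5.5],[[0,0,0],[0,0,0],5]]' 40
python3 -m creep '[[[0,0,0],[0,0,0],5],[[0,0,0],[0,0,0],5],[[0,0,0],[0,0,0],5],[[0,0,0],[0,0,0],5],[[0,0,0],[0,0,0],5]]' 40
```

```text
t: 15.0
eef_pos: [0.4509, 0.0045, 0.0322]
eef_rot: [-2.22, -2.22, 0.003]
force: [-0.6, -0.4, 0.9]
gripper_width: 0.0853
finger_force: 0.0
t: 15.5
eef_pos: [0.453, 0.0045, 0.0108]
eef_rot: [2.221, 2.221, 0.001]
force: [0.3, -0.2, -0.6]
gripper_width: 0.0857
finger_force: 0.0
t: 16.0
eef_pos: [0.453, 0.0045, 0.0111]
eef_rot: [2.221, 2.221, 0.001]
force: [-1.5, 0.0, 6.6]
gripper_width: 0.0594
finger_force: 41.6
t: 16.5
eef_pos: [0.4531, 0.0045, 0.0111]
eef_rot: [2.221, 2.221, 0.001]
force: [-2.0, 0.0, 6.4]
gripper_width: 0.0597
finger_force: 41.6
```

```bash
python3 -m creep '[[[0,0,0],[0,0,-2],5],[[0,0,0],[0,0,-4],5],[[0,0,0],[0,0,-4],5],[[0,0,0],[0,0,-4],5],[[0,0,0],[1,0,-4],5]]'>/dev/null
python3 -m creep '[[[0,0,0],[3.5,1.5,-1],5],[[0,0,0],[3.5,1.5,-1],5],[[0,0,0],[3.5,1.5,0],5],[[0,0,0],[3.5,1.5,0],5],[[0,0,0],[3.5,1.5,0],5]]'>/dev/null
python3 -m creep '[[[0,0,0],[3.5,1.5,0],5],[[0,0,0],[3.5,1.5,0],5],[[0,0,0],[3.5,1.5,0],5],[[0,0,0],[3.5,1.46,0],5],[[0,0,0],[0.03,0,0],5]]'>/dev/null
python3 -m creep '[[[0,0,0],[0,0,0],5],[[0,0,0],[0,0,0],5],[[0,0,0],[0,0,0],5],[[0,0,0],[0,0,0],5],[[0,0,0],[0,0,0],5]]'
python3 - <<'E'
from h import *
p,R,o=tool();print(p,R.round(4))
for n in("scene","side"):
    t=r.snapshot(n);cv2.imwrite(f"pics/f_{n}.png",t["frame"][:,:,::-1])
A=cv2.imread("pics/f_scene.png")[96:216,298:418];B=cv2.imread("pics/f_side.png")[45:165,156:276];cv2.imwrite("pics/seat2.png",cv2.resize(np.hstack([A,B]),(800,400),interpolation=cv2.INTER_CUBIC))
E
```

```text
t: 18.5
eef_pos: [0.587, 0.329, 0.2108]
eef_rot: [2.222, 2.22, 0.0]
force: [0.1, -0.4, -0.7]
gripper_width: 0.0595
finger_force: 43.9
[0.58704448 0.32901003 0.21078148] [[ 8.e-04  1.e+00  3.e-04]
 [ 1.e+00 -8.e-04  1.e-04]
 [ 1.e-04  3.e-04 -1.e+00]]
```

View pics/seat2.png

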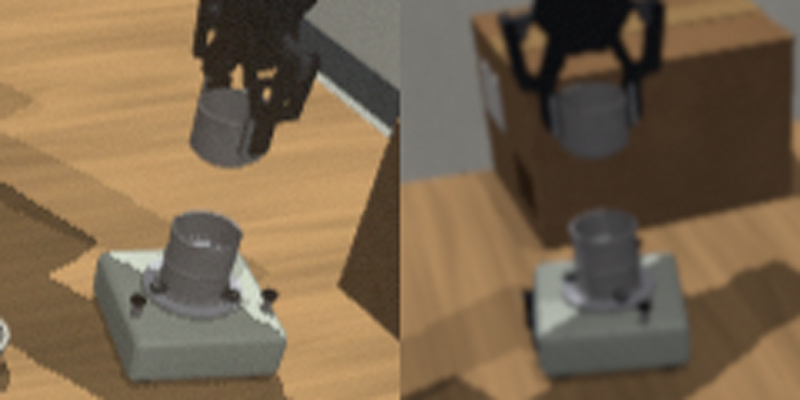

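The held sieve is upright above the fine sieve. Lower it.

```bash
python3 -m creep '[[[0,0,0],[0.08,0.06,1.5],5],[[0,0,0],[0,0,2],5],[[0,0,0],[0,0,2],5],[[0,0,0],[0,0,1],5],[[0,0,0],[0,0,0.5],5]]'
python3 -m creep '[[[0,0,0],[0,0,0],5],[[0,0,0],[0,0,0],5],[[0,0,0],[0,0,0],5],[[0,0,0],[0,0,0.2],5],[[0,0,0],[0,0,0],5]]'
python3 -m creep '[[[0,0,0],[0,0,0.2],5],[[0,0,0],[0,0,0.2],5],[[0,0,0],[0,0,0.1],5],[[0,0,0],[0,0,0.1],5],[[0,0,0],[0,0,0],5]]'
python3 -m creep '[[[0,0,0],[0,0,0.1],5],[[0,0,0],[0,0,0.1],5],[[0,0,0],[0,0,0.1],5],[[0,0,0],[0,0,0.1],5],[[0,0,0],[0,0,0],5]]'
```

```text
t: 19.1
eef_pos: [0.5871, 0.3301, 0.1392]
eef_rot: [-2.221, -2.221, 0.003]
force: [0.2, 0.0, -2.0]
gripper_width: 0.0597
finger_force: 43.8
t: 19.6
eef_pos: [0.5878, 0.3307, 0.1385]
eef_rot: [2.221, 2.221, 0.001]
force: [-0.2, -0.1, -1.2]
gripper_width: 0.0591
finger_force: 43.8
t: 20.1
eef_pos: [0.5876, 0.3305, 0.132]
eef_rot: [-2.221, -2.221, 0.001]
force: [-0.2, -0.2, -1.4]
gripper_width: 0.0595
finger_force: 43.8
t: 20.6
eef_pos: [0.5876, 0.3305, 0.1281]
eef_rot: [-2.221, -2.221, 0.001]
force: [0.6, -0.7, -1.0]
gripper_width: 0.0593
finger_force: 43.8
```

```bash
python3 -m creep '[[[0,0,0],[0,0,0.1],5],[[0,0,0],[0,0,0],5],[[0,0,0],[0,0,0.05],5],[[0,0,0],[0,0,0],5],[[0,0,0],[0,0,0],5]]'
python3 -m creep '[[[0,0,0],[0,0,0.05],5],[[0,0,0],[0,0,0],5],[[0,0,0],[0,0,0],5],[[0,0,0],[0,0,0],5],[[0,0,0],[0,0,0],5]]'
```

```text
t: 21.1
eef_pos: [0.5878, 0.3306, 0.1273]
eef_rot: [2.221, 2.221, 0.001]
force: [-1.3, -0.7, 1.9]
gripper_width: 0.0599
finger_force: 44.1
t: 21.6
eef_pos: [0.5878, 0.3306, 0.1272]
eef_rot: [2.221, 2.221, 0.001]
force: [-2.1, -1.5, 5.3]
gripper_width: 0.0594
finger_force: 44.4
```

Seated at the predicted 0.127. Release and go to the coarse sieve.

```bash
python3 -m creep '[[[0,0,0],[0,0,0],6.2],[[0,0,0],[0,0,0],6.6],[[0,0,0],[0,0,0],7.5],[[0,0,0],[0,0,0],8.54],[[0,0,0],[0,0,0],8.54]]'
python3 -m creep '[[[0,0,0],[0,0,-1],8.54],[[0,0,0],[0,0,-2],8.54],[[0,0,0],[0,0,-3],8.54],[[0,0,0],[0,0,-3],8.54],[[0,0,0],[-2,0,-2],8.54]]'
python3 -m creep '[[[0,0,0],[-4,-1.5,0],8.54],[[0,0,0],[-4,-1.5,0],8.54],[[0,0,0],[-4,-1.5,0],8.54],[[0,0,0],[-4,-1.5,0],8.54],[[0,0,0],[-4,-1.5,0],8.54]]' >/dev/null
python3 -m creep '[[[0,0,0],[-4,-1.5,0],8.54],[[0,0,0],[-4,-1.5,1],8.54],[[0,0,0],[-4,-1.5,1],8.54],[[0,0,0],[-4,-1.5,1],8.54],[[0,0,0],[-4,-1.3,1],8.54]]' >/dev/null
python3 -m creep '[[[0,0,0],[-4,0,1],8.54],[[0,0,0],[-0.9,0,1],8.54],[[0,0,0],[0,0,1],8.54],[[0,0,0],[0,0,0],8.54],[[0,0,0],[0,0,0],8.54]]' >/dev/null
python3 -m creep '[[[0,0,0],[0,0,0],8.54],[[0,0,0],[0,0,0],8.54],[[0,0,0],[0,0,0],8.54],[[0,0,0],[0,0,0],8.54],[[0,0,0],[0,0,0],8.54]]' 
python3 - <<'E'
from h import *
s=r.snapshot("wrist");p,R,o=tool();print(p)
cv2.imwrite("pics/w5.png",s["frame"][:,:,::-1])
print(rim(s,np.array([.44,-.138,.054])),rim(s,np.array([.44,-.138,.054]),sat=70))
for n in("scene","side"):
    t=r.snapshot(n);cv2.imwrite(f"pics/f_{n}.png",t["frame"][:,:,::-1])
A=cv2.imread("pics/f_scene.png")[96:216,298:418];B=cv2.imread("pics/f_side.png")[45:165,156:276];cv2.imwrite("pics/seat3.png",cv2.resize(np.hstack([A,B]),(800,400),interpolation=cv2.INTER_CUBIC))
E
```

```text
t: 22.1
eef_pos: [0.5877, 0.3306, 0.1261]
eef_rot: [-2.221, -2.221, 0.0]
force: [-0.2, -0.5, -0.3]
gripper_width: 0.0855
finger_force: 0.0
t: 22.6
eef_pos: [0.5885, 0.3128, 0.2394]
eef_rot: [2.218, 2.224, 0.007]
force: [0.2, -1.1, 0.2]
gripper_width: 0.0854
finger_force: 0.0
t: 24.6
eef_pos: [0.4398, -0.1383, 0.1664]
eef_rot: [2.221, 2.222, 0.0]
force: [-0.3, -0.2, -0.0]
gripper_width: 0.0854
finger_force: 0.0
[ 0.43976043 -0.13834785  0.16637018]
(array([ 0.4389, -0.1386]), np.float64(0.0297), np.float64(0.0003), np.int64(92), 198) (array([ 0.4389, -0.1386]), np.float64(0.03), np.float64(0.0003), np.int64(93), 200)
```

View pics/seat3.png

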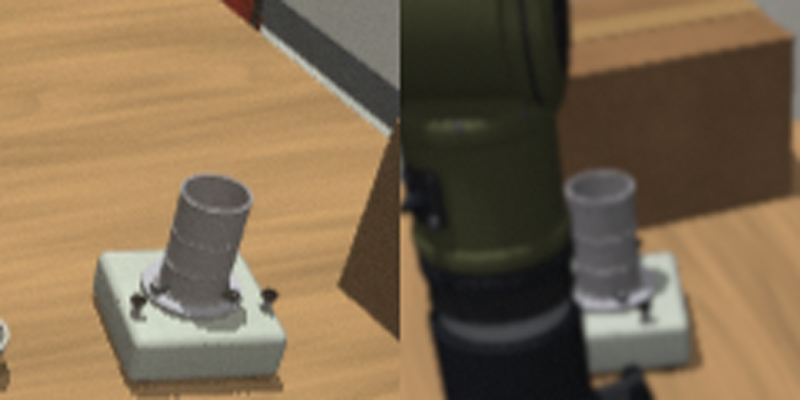

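Stack straight, with medium flush on fine. Coarse sieve at (0.439, -0.1386); TCP is already above it.

```bash
python3 -m creep '[[[0,0,0],[0,-0.04,2],8.54],[[0,0,0],[0,0,3],8.54],[[0,0,0],[0,0,3],8.54],[[0,0,0],[0,0,3],8.54],[[0,0,0],[0,0,1.5],8.54]]' >/dev/null
python3 -m creep '[[[0,0,0],[0,0,1],8.54],[[0,0,0],[0,0,0.8],8.54],[[0,0,0],[0,0,0.7],8.54],[[0,0,0],[0,0,0],8.54],[[0,0,0],[0,0,0],8.54]]'
python3 -m creep '[[[0,0,0],[0,0,0],7],[[0,0,0],[0,0,0],6.5],[[0,0,0],[0,0,0],6],[[0,0,0],[0,0,0],5.5],[[0,0,0],[0,0,0],5]]' 40
python3 -m creep '[[[0,0,0],[0,0,0],5],[[0,0,0],[0,0,0],5],[[0,0,0],[0,0,0],5],[[0,0,0],[0,0,0],5],[[0,0,0],[0,0,0],5]]' 40
```

```text
t: 25.75
eef_pos: [0.4398, -0.1386, 0.0167]
eef_rot: [2.221, 2.221, 0.001]
force: [0.1, 0.5, 0.7]
gripper_width: 0.0854
finger_force: 0.0
t: 26.25
eef_pos: [0.4397, -0.1386, 0.0172]
eef_rot: [2.221, 2.221, 0.001]
force: [-1.1, 0.8, 6.6]
gripper_width: 0.0596
finger_force: 41.8
t: 26.75
eef_pos: [0.4397, -0.1386, 0.0172]
eef_rot: [2.221, 2.221, 0.001]
force: [-0.7, -0.4, 6.8]
gripper_width: 0.0593
finger_force: 41.8
```

```bash
python3 -m creep '[[[0,0,0],[0,0,-2],5],[[0,0,0],[0,0,-4],5],[[0,0,0],[0,0,-4],5],[[0,0,0],[0,0,-4],5],[[0,0,0],[0.9,0,-4],5]]'>/dev/null
python3 -m creep '[[[0,0,0],[3,1,-3],5],[[0,0,0],[4,1,-1.5],5],[[0,0,0],[4,1.3,0],5],[[0,0,0],[4,1.5,0],5],[[0,0,0],[4,1.5,0],5]]'>/dev/null
python3 -m creep '[[[0,0,0],[4,1.5,0],5],[[0,0,0],[4,1.5,0],5],[[0,0,0],[4,1.5,0],5],[[0,0,0],[4,1.5,0],5],[[0,0,0],[4,1.5,0],5]]'>/dev/null
python3 -m creep '[[[0,0,0],[3,1,0],5],[[0,0,0],[2.5,0,0],5],[[0,0,0],[1.5,0,0],5],[[0,0,0],[0,0,0],5],[[0,0,0],[0,0,0],5]]'>/dev/null
python3 -m creep '[[[0,0,0],[0,0,0],5],[[0,0,0],[0,0,0],5],[[0,0,0],[0,0,0],5],[[0,0,0],[0,0,0],5],[[0,0,0],[0,0,0],5]]'
python3 -c "
from h import *
print(tool()[0],tool()[1].round(4))"
```

```text
t: 29.25
eef_pos: [0.5874, 0.3302, 0.2415]
eef_rot: [2.222, 2.221, 0.0]
force: [0.3, 0.3, -1.3]
gripper_width: 0.0594
finger_force: 43.9
[0.5873918  0.33023123 0.241485  ] [[ 4.e-04  1.e+00  2.e-04]
 [ 1.e+00 -4.e-04  1.e-04]
 [ 1.e-04  2.e-04 -1.e+00]]
```

```bash
python3 -m creep '[[[0,0,0],[0,0.04,1.5],5],[[0,0,0],[0,0,1.5],5],[[0,0,0],[0,0,1.5],5],[[0,0,0],[0,0,0.8],5],[[0,0,0],[0,0,0.4],5]]'>/dev/null
python3 -m creep '[[[0,0,0],[0,0,0],5],[[0,0,0],[0,0,0],5],[[0,0,0],[0,0,0],5],[[0,0,0],[0,0,0.2],5],[[0,0,0],[0,0,0],5]]'
python3 -m creep '[[[0,0,0],[0,0,0.2],5],[[0,0,0],[0,0,0.2],5],[[0,0,0],[0,0,0.1],5],[[0,0,0],[0,0,0.1],5],[[0,0,0],[0,0,0],5]]'
python3 -m creep '[[[0,0,0],[0,0,0.1],5],[[0,0,0],[0,0,0.05],5],[[0,0,0],[0,0,0],5],[[0,0,0],[0,0,0],5],[[0,0,0],[0,0,0],5]]'
```

```text
t: 30.25
eef_pos: [0.5877, 0.3306, 0.1824]
eef_rot: [2.221, 2.221, 0.0]
force: [-0.3, 0.4, -1.8]
gripper_width: 0.0595
finger_force: 43.9
t: 30.75
eef_pos: [0.5876, 0.3305, 0.1761]
eef_rot: [-2.221, -2.221, 0.001]
force: [0.8, 0.1, -1.2]
gripper_width: 0.0597
finger_force: 43.9
t: 31.25
eef_pos: [0.5878, 0.3306, 0.1749]
eef_rot: [2.221, 2.221, 0.0]
force: [0.6, 1.0, -2.0]
gripper_width: 0.0599
finger_force: 43.9
```

```bash
python3 -m creep '[[[0,0,0],[0,0,0.1],5],[[0,0,0],[0,0,0.1],5],[[0,0,0],[0,0,0],5],[[0,0,0],[0,0,0],5],[[0,0,0],[0,0,0],5]]'
python3 -m creep '[[[0,0,0],[0,0,0.1],5],[[0,0,0],[0,0,0],5],[[0,0,0],[0,0,0],5],[[0,0,0],[0,0,0],5],[[0,0,0],[0,0,0],5]]'
```

```text
t: 31.75
eef_pos: [0.5877, 0.3306, 0.1728]
eef_rot: [-2.221, -2.221, -0.0]
force: [-0.4, -0.2, -1.7]
gripper_width: 0.0597
finger_force: 43.9
t: 32.25
eef_pos: [0.5879, 0.3307, 0.1723]
eef_rot: [2.221, 2.221, 0.001]
force: [-0.3, 0.1, 2.7]
gripper_width: 0.0596
finger_force: 44.0
```

Seated at the predicted 0.1722. Release and go to the lid.

```bash
python3 -m creep '[[[0,0,0],[0,0,0],6.2],[[0,0,0],[0,0,0],6.6],[[0,0,0],[0,0,0],7.5],[[0,0,0],[0,0,0],8.54],[[0,0,0],[0,0,0],8.54]]'
python3 -m creep '[[[0,0,0],[0,0,-1],8.54],[[0,0,0],[0,0,-2],8.54],[[0,0,0],[0,0,-3],8.54],[[0,0,0],[0,0,-2],8.54],[[0,0,0],[-2,0,0],8.54]]'>/dev/null
python3 -m creep '[[[0,0,0],[-4,0,0],8.54],[[0,0,0],[-4,0,0],8.54],[[0,0,0],[-4,0,2],8.54],[[0,0,0],[-4,0,2],8.54],[[0,0,0],[-4,0,2],8.54]]' >/dev/null
python3 -m creep '[[[0,0,0],[-4,0,2],8.54],[[0,0,0],[-4,0,1],8.54],[[0,0,0],[-2,0,0.5],8.54],[[0,0,0],[-1.8,0,0],8.54],[[0,0,0],[0,0,0],8.54]]' >/dev/null
python3 -m creep '[[[0,0,0],[0,0,0],8.54],[[0,0,0],[0,0,0],8.54],[[0,0,0],[0,0,0],8.54],[[0,0,0],[0,0,0],8.54],[[0,0,0],[0,0,0],8.54]]' 
python3 - <<'E'
from h import *
s=r.snapshot("wrist");p,R,o=tool();print(p)
for sat in(50,70):print(rim(s,np.array([.587,-.008,.011]),sat=sat),rim(s,np.array([.587,-.008,.011]),sat=sat,far=-.3))
W=s["frame"][:,:,::-1]
e=px(s,np.array([.587,-.008,.03]));x,y=int(e[0]),int(e[1]);print(x-60,y-60)
for n in("scene","side"):
    t=r.snapshot(n);cv2.imwrite(f"pics/f_{n}.png",t["frame"][:,:,::-1])
g=lambda a:cv2.resize(a,(266,266),interpolation=cv2.INTER_CUBIC)
A=cv2.imread("pics/f_scene.png")[96:216,298:418];B=cv2.imread("pics/f_side.png")[45:165,156:276];cv2.imwrite("pics/seat4.png",np.hstack([g(A),g(B),g(W[y-60:y+60,x-60:x+60])]))
E
```

```text
t: 32.75
eef_pos: [0.5877, 0.3306, 0.1717]
eef_rot: [-2.221, -2.221, 0.0]
force: [0.1, -0.4, 1.1]
gripper_width: 0.0858
finger_force: 0.0
t: 34.75
eef_pos: [0.5878, -0.0068, 0.1569]
eef_rot: [2.22, 2.223, 0.0]
force: [-0.7, -0.1, 0.0]
gripper_width: 0.0853
finger_force: 0.0
[ 0.58772985 -0.00690678  0.15682991]
(array([ 0.5861, -0.0061]), np.float64(0.0292), np.float64(0.0003), np.int64(82), 167) (array([ 0.5861, -0.0061]), np.float64(0.0292), np.float64(0.0003), np.int64(100), 167)
(array([ 0.5861, -0.0062]), np.float64(0.0295), np.float64(0.0003), np.int64(82), 168) (array([ 0.5861, -0.0061]), np.float64(0.0296), np.float64(0.0003), np.int64(100), 168)
195 123
```

View pics/seat4.png

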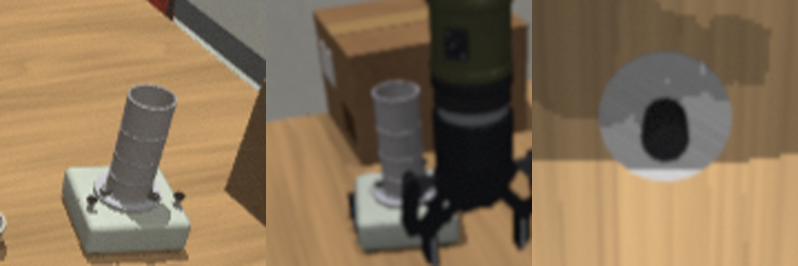

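Stack of three is straight. The lid knob is centred on its disc, lid at (0.5865, -0.0062). Grip the knob.

```bash
python3 -m creep '[[[0,0,0],[0.06,-0.1,2],6],[[0,0,0],[0,0,3],5],[[0,0,0],[0,0,3],5],[[0,0,0],[0,0,2.5],5],[[0,0,0],[0,0,1.5],5]]' >/dev/null
python3 -m creep '[[[0,0,0],[0,0,0.8],5],[[0,0,0],[0,0,0.8],5],[[0,0,0],[0,0,0.4],5],[[0,0,0],[0,0,0],5],[[0,0,0],[0,0,0],5]]'
python3 -m creep '[[[0,0,0],[0,0,0],4],[[0,0,0],[0,0,0],3],[[0,0,0],[0,0,0],2.2],[[0,0,0],[0,0,0],1.6],[[0,0,0],[0,0,0],1.2]]' 40
python3 -m creep '[[[0,0,0],[0,0,0],1.2],[[0,0,0],[0,0,0],1.2],[[0,0,0],[0,0,0],1.2],[[0,0,0],[0,0,0],1.2],[[0,0,0],[0,0,0],1.2]]' 40
```

```text
t: 35.9
eef_pos: [0.5874, -0.0068, 0.0175]
eef_rot: [2.221, 2.221, 0.001]
force: [0.6, 0.8, -0.6]
gripper_width: 0.0504
finger_force: 0.0
t: 36.4
eef_pos: [0.587, -0.0068, 0.0173]
eef_rot: [2.221, 2.221, 0.001]
force: [-0.7, 0.1, 3.6]
gripper_width: 0.018
finger_force: 39.0
t: 36.9
eef_pos: [0.587, -0.0068, 0.0172]
eef_rot: [2.221, 2.221, 0.001]
force: [-0.8, 0.8, 5.9]
gripper_width: 0.0177
finger_force: 39.1
```

```bash
python3 -m creep '[[[0,0,0],[0,0,-1],1.2],[[0,0,0],[0,0,-3],1.2],[[0,0,0],[0,0,-4],1.2],[[0,0,0],[0,0,-4],1.2],[[0,0,0],[0,0,-4],1.2]]'>/dev/null
python3 -m creep '[[[0,0,0],[0,0,-4],1.2],[[0,0,0],[1,0,-3.5],1.2],[[0,0,0],[2.5,0,-2],1.2],[[0,0,0],[3.5,0,0],1.2],[[0,0,0],[3.5,0,0],1.2]]'>/dev/null
python3 -m creep '[[[0,0,0],[3.5,0,0],1.2],[[0,0,0],[3.5,0,0],1.2],[[0,0,0],[3.5,0,0],1.2],[[0,0,0],[3.5,0,0],1.2],[[0,0,0],[3.5,0,0],1.2]]'>/dev/null
python3 -m creep '[[[0,0,0],[3,0,0],1.2],[[0,0,0],[2,0,0],1.2],[[0,0,0],[0.7,0.06,0],1.2],[[0,0,0],[0,0,0],1.2],[[0,0,0],[0,0,0],1.2]]'>/dev/null
python3 -m creep '[[[0,0,0],[0,0,0],1.2],[[0,0,0],[0,0,0],1.2],[[0,0,0],[0,0,0],1.2],[[0,0,0],[0,0,0],1.2],[[0,0,0],[0,0,0],1.2]]'
python3 - <<'E'
from h import *
p,R,o=tool();print(p,R.round(4))
W=r.snapshot("wrist")["frame"][:,:,::-1]
for n in("scene","side"):
    t=r.snapshot(n);cv2.imwrite(f"pics/f_{n}.png",t["frame"][:,:,::-1])
g=lambda a:cv2.resize(a,(266,266),interpolation=cv2.INTER_CUBIC)
A=cv2.imread("pics/f_scene.png")[76:196,298:418];B=cv2.imread("pics/f_side.png")[25:145,156:276];cv2.imwrite("pics/seat5.png",np.hstack([g(A),g(B),g(W[184:384,156:356])]))
E
```

```text
t: 39.4
eef_pos: [0.5874, 0.3299, 0.2719]
eef_rot: [2.222, 2.221, 0.0]
force: [-0.7, -0.4, -1.6]
gripper_width: 0.018
finger_force: 39.1
[0.58735004 0.32992874 0.27190088] [[ 3.e-04  1.e+00  1.e-04]
 [ 1.e+00 -3.e-04  0.e+00]
 [ 0.e+00  1.e-04 -1.e+00]]
```

View pics/seat5.png

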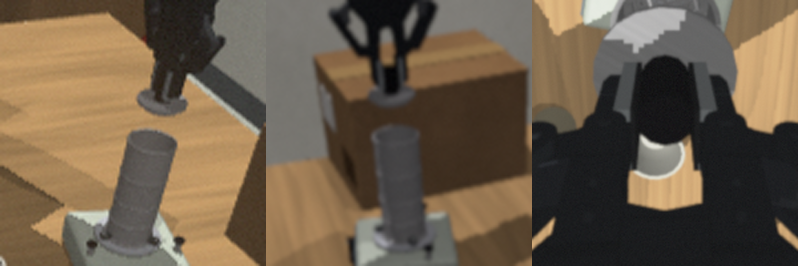

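Lid held level by its knob above the stack. Lower gently.

```bash
python3 -m creep '[[[0,0,0],[0,0.04,1.2],1.2],[[0,0,0],[0,0,1.2],1.2],[[0,0,0],[0,0,1],1.2],[[0,0,0],[0,0,0.5],1.2],[[0,0,0],[0,0,0.2],1.2]]'>/dev/null
python3 -m creep '[[[0,0,0],[0,0,0],1.2],[[0,0,0],[0,0,0],1.2],[[0,0,0],[0,0,0],1.2],[[0,0,0],[0,0,0.2],1.2],[[0,0,0],[0,0,0],1.2]]'
python3 -m creep '[[[0,0,0],[0,0,0.2],1.2],[[0,0,0],[0,0,0.2],1.2],[[0,0,0],[0,0,0.1],1.2],[[0,0,0],[0,0,0.1],1.2],[[0,0,0],[0,0,0],1.2]]'
python3 -m creep '[[[0,0,0],[0,0,0.1],1.2],[[0,0,0],[0,0,0.1],1.2],[[0,0,0],[0,0,0],1.2],[[0,0,0],[0,0,0],1.2],[[0,0,0],[0,0,0],1.2]]'
```

```text
t: 40.55
eef_pos: [0.5877, 0.3302, 0.2287]
eef_rot: [2.221, 2.221, 0.0]
force: [0.2, 0.1, -0.8]
gripper_width: 0.0179
finger_force: 39.1
t: 41.05
eef_pos: [0.5876, 0.3302, 0.2226]
eef_rot: [-2.221, -2.221, 0.001]
force: [0.6, -1.0, -0.4]
gripper_width: 0.0183
finger_force: 39.1
t: 41.55
eef_pos: [0.5877, 0.3302, 0.2209]
eef_rot: [2.221, 2.221, 0.0]
force: [-0.8, -1.2, -0.3]
gripper_width: 0.0181
finger_force: 39.1
```

```bash
python3 -m creep '[[[0,0,0],[0,0,0.1],1.2],[[0,0,0],[0,0,0],1.2],[[0,0,0],[0,0,0.05],1.2],[[0,0,0],[0,0,0],1.2],[[0,0,0],[0,0,0],1.2]]'
python3 -m creep '[[[0,0,0],[0,0,0.06],1.2],[[0,0,0],[0,0,0],1.2],[[0,0,0],[0,0,0],1.2],[[0,0,0],[0,0,0],1.2],[[0,0,0],[0,0,0],1.2]]'
```

```text
t: 42.05
eef_pos: [0.5877, 0.3302, 0.2193]
eef_rot: [2.221, 2.222, 0.0]
force: [0.7, 0.6, -1.4]
gripper_width: 0.0186
finger_force: 39.2
t: 42.55
eef_pos: [0.5878, 0.3303, 0.2193]
eef_rot: [2.221, 2.221, 0.001]
force: [-0.5, -1.2, 4.5]
gripper_width: 0.0181
finger_force: 39.5
```

```bash
python3 -m creep '[[[0,0,0],[0,0,0],2.2],[[0,0,0],[0,0,0],3],[[0,0,0],[0,0,0],4],[[0,0,0],[0,0,0],5],[[0,0,0],[0,0,0],5]]'
python3 -m creep '[[[0,0,0],[0,0,-1],5],[[0,0,0],[0,0,-2],5],[[0,0,0],[0,0,-3],5],[[0,0,0],[-2,0,-2],5],[[0,0,0],[-4,0,0],5]]'
python3 -m creep '[[[0,0,0],[-4,0,0],5],[[0,0,0],[-4,0,0],5],[[0,0,0],[-4,0,0],5],[[0,0,0],[-2,0,0],5],[[0,0,0],[0,0,0],5]]'
python3 -m creep '[[[0,0,0],[0,0,0],5],[[0,0,0],[0,0,0],5],[[0,0,0],[0,0,0],5],[[0,0,0],[0,0,0],5],[[0,0,0],[0,0,0],5]]'
python3 - <<'E'
from h import *
for n in("scene","side"):
    t=r.snapshot(n);cv2.imwrite(f"pics/f_{n}.png",t["frame"][:,:,::-1])
A=cv2.imread("pics/f_scene.png");B=cv2.imread("pics/f_side.png")
cv2.imwrite("pics/end.png",np.hstack([cv2.resize(A[86:276,160:420],(400,292)),cv2.resize(B[45:285,150:350],(400,480))[:292]]))
cv2.imwrite("pics/end.png",np.hstack([cv2.copyMakeBorder(cv2.resize(A[86:276,160:420],(400,292)),0,188,0,0,cv2.BORDER_CONSTANT),cv2.resize(B[45:285,150:350],(400,480))]))
E
```

```text
t: 43.05
eef_pos: [0.5877, 0.3302, 0.2184]
eef_rot: [-2.221, -2.221, 0.001]
force: [0.1, 0.5, -0.2]
gripper_width: 0.05
finger_force: 0.0
t: 43.55
eef_pos: [0.5894, 0.2727, 0.3028]
eef_rot: [2.216, 2.224, 0.012]
force: [1.0, -0.4, -0.6]
gripper_width: 0.0502
finger_force: 0.0
t: 44.05
eef_pos: [0.5878, 0.1274, 0.3]
eef_rot: [2.225, 2.216, 0.001]
force: [0.4, 0.5, 0.2]
gripper_width: 0.0498
finger_force: 0.0
t: 44.55
eef_pos: [0.5877, 0.1309, 0.2985]
eef_rot: [-2.22, -2.223, 0.0]
force: [0.1, -0.1, -0.1]
gripper_width: 0.0501
finger_force: 0.0
```

View pics/end.png

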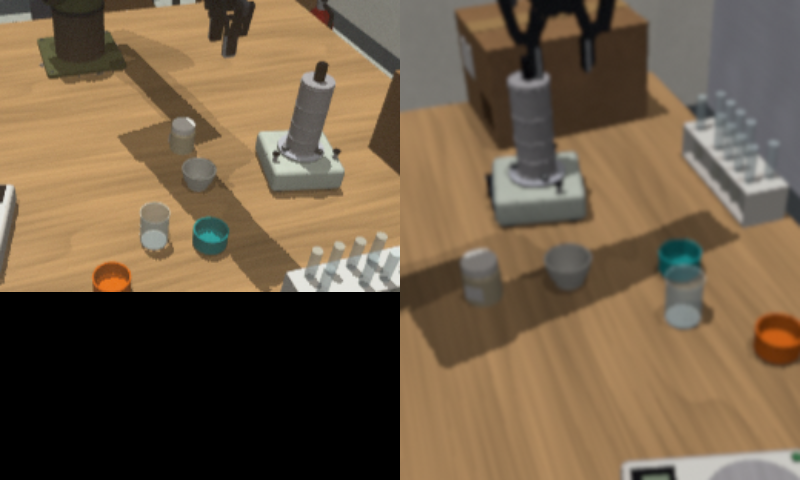

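The stack is straight with the lid level (scene crop (318,80), side crop (528,75)), and the jar, mortar and beaker have not moved. Handing in.

```bash
python3 -c "
from rig import r
print(r.finish_job())"
```

```text
the job is handed in; nothing more can be done
None
```

The sieve stack (fine, medium, coarse, lid) is fitted on the pan, each part lowered until contact at its predicted seating height, the final views show it straight, and the job was handed in at about 45 s.

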